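Bed an amplifier module squarely on a preheating station's small plate

TASK

Load the amplifier module onto the small square plate of the preheating station: lift it off the mat by its steel shield, turn its white connector towards the station's control panel, set it down gently, let go and square it up so that it is centred with no edge overhanging; then press down on the shield with about 8 N for a second to bed it on the thermal pad, and move away. The plate stands on thin ceramic posts, so never bump it or press it hard, from above or from the side. Leave the solder reel, the flux bottle and the multimeter where they are.

Things in the scene. Friction and masses are not known exactly. Their poses are not given: they have to be found in the camera images.
- module: The amplifier module, loose, 0.40 to 0.50 kg: copper carrier 99 x 99 x 6 mm, green circuit board (93 x 93 x 1.6 mm) on it, a steel shield box in its middle; the other parts, over 30 mm out along x, are at most 9 mm high. Origin: centre of the carrier's underside; x, y along its sides, z up; -x is the connector side. It starts flat on the bench mat (mat top at z = 2 mm), connector away from the robot.
- shield (a point): Centre of the top of the module's closed steel shield box, to grip and to press on: 40 x 40 mm, 30 mm high, sides along the module's x and y, its foot on the board 7.6 mm above the module's underside, its top 37.6 mm above it. Fingertips 10 mm or more above the board clear all the other parts.
- connector (a point): Top centre of the module's white connector block (36 x 10 x 9 mm), 39 mm from the module's middle along its -x; it must end on the control panel's side.
- plate: Metal plate faced with a pale grey thermal pad, 100 x 100 x 8 mm, on sprung posts on the station: gives 1 mm per 8 N downwards, nothing sideways. Origin: centre of its TOP (z = 69 mm); x, y along its sides. Its sides are free all round, 14 mm of air below. A centred module leaves 0.5 mm on each side: a fingertip reaching below the plate's top, pushing the carrier's side, meets the plate when they are flush.
- station: The preheating station, fixed to the bench: dark housing 190 x 130 mm, 45 mm high. Origin: on its underside (z = 2 mm), straight below the plate's centre; same heading as the plate, turned up to 0.4 rad. The housing reaches 125 mm to its control side (-x: pale panel, knob), 65 mm to +x and to either side. The module slides on the plate when pushed with 1 to 3 N.
- reel: Bystander: a reel of solder standing on end, 62 mm across, 44 mm high. Origin: centre of its underside.
- flux: Bystander: a white plastic flux bottle with a black cap, 44 mm across, 95 mm high. Origin: centre of its underside.
- meter: Bystander: a hand-held multimeter lying on its back, 150 x 74 x 44 mm, long along its x. Origin: centre of its underside.
Things that resemble listed ones, but are neither listed nor needed, are in the scene too. Of the things like the module, leave any that is red or yellow; of the rest the smaller one is meant.

How it is judged:
By the outcome, as a careful person would: the job done as asked, in the order asked, and still so for the second after the job is handed in, with the robot touching nothing.
It also fails if it takes over 72 s, if anything falls off the work surface, if the arm or the gripper's body presses on something with over 40 N, if the wrist force passes 120 N, or if a joint passes its speed limit or range.

ROBOT

A 7-joint arm with a two-finger parallel gripper is mounted at the origin on the work surface. World frame = base frame: x ahead of the robot, y to its left, z up, the work surface at z = 0. Lengths are in m, angles in rad, forces in N, time in s.
With the tool pointing down it reaches from about 0.425 to 0.825 m from the base axis. Payload 3.6 kg.
Tool frame: the origin (TCP) lies midway between the tips of the shut fingers; the grasp point (between the pads) lies env.pinch_z behind it (env.pinch_z is the distance from the TCP to the grasp point, in m); z points along the fingers, y is the direction in which the jaws open and shut (so a half turn about z gives the same grasp; the last joint's range is limited). The gripper opens to 85 mm and grips with 20 to 120 N. Pads are 22 mm wide; open, the fingers measure 114 mm over their backs; the gripper's body (76 mm by 85 mm) begins 54 mm behind the grasp point. The pads swing forward as they close: fully open they stand 13 mm farther back than shut.
Start: joints at [-1.177, 0.615, -0.013, 1.423, 0.008, 1.103, -0.04], TCP at [0.265, 0.594, 0.231] pointing down, gripper open.
Joint ranges: [-3.12, 3.12], [-0.3, 2.06], [-1.34, 1.32], [0.26, 2.42], [-1.36, 4.5], [0.01, 1.98], [-2.84, 2.84]. Speed limits (rad/s): [2.79, 2.79, 3.14, 3.14, 3.14, 3.14, 3.14].

INTERFACE

Orientations are given as a unit quaternion [x, y, z, w].
In Python, from plant import env gives the robot as it stands.
- The arm moves only by the tool servo_tool, never from a script. Its argument "rows" is a list of rows, each a list of 7 numbers: the shift along the tool's x, y, z in mm, then the turn, a rotation vector about the tool's x, y, z in rad, then the gripper's target within -1 to 1 (fully open at 1, half-way at 0, shut at -1). In form: [[x, y, z, ax, ay, az, fingers], ...]. A call has exactly 10 rows; each row is the pose to reach, as a shift and turn from the pose commanded when the call began, along the tool's axes at that moment; what a row does not reach only later rows make up. A row lasts 1/10 s, in which the tool goes at most 50 mm and 8.59 degrees, less where a joint would pass 70% of its speed; a pose out of reach is approached as far as the arm can. A call with a gripper value outside its range is refused whole. The fingers move at their own pace and stop on an object; "grip_force" is the grip in N (left out, the last holds). Time passes only in rows, so rows that repeat a pose let the fingers close, or fill a call up. It gives the time, the measured TCP pose, the force and the opening at its end, in the units of the state.
- env.sense(): the state, without advancing time (a new reading comes with each control period).
- env.grab_frame(name): name is "scene" or "top"; returns a dict with "frame" (420x560x3 uint8, red, green, blue), "depth" (420x560 float32, m along the optical axis (not along the pixel's ray), 0 where there is no reading), "fovy" (degrees; the focal length in pixels is half the picture's height over the tangent of half this angle, whatever the lens; pixels are square), "cx", "cy" (the principal point, pixels), "camera_from_world" (4x4, takes a point from world to camera coordinates). Camera axes: x right, y down, z forward; pixel columns grow to the right and rows downward; lengths in m; the calibration is good to about 2 mm. A picture is of the moment at which its call begins.
- env.sign_off(): hands the job in, once; it reports no verdict.
Trained networks look in the newest picture that a camera, given by its name, has taken for a name from the list of things; names that differ only in an ending like _2 or _b are one class to them, and where a whole thing is asked for, a point or a joint stands for the part that bears it (a point fixed in the world has none). Each returns a list of dicts, best first, with "conf" (0 to 1); they miss things now and then, are a little off and sometimes report something else, mostly with a low value. They report only what shows in the picture. A call takes as long as a camera call. They do not tell look-alikes from the thing itself.
- env.spot_in(camera, query): "centre" ([column, row] in pixels, amid what is visible of it).
- env.regions_of(camera, query): "region" (420x560 bool, what is visible of it) and "centre" ([column, row] in pixels, amid what is visible of it).
The state is a dict: "clock": time; "joints": joint angles; "qvel": joint speeds; "joint_torque": joint torques, N m; "position": TCP position; "eef_rot": TCP orientation; "contact_force": force on the tool from outside, world axes, zero at the start; "wrist_torque": the same for the moment, N m; "grip_width": finger opening in m.
Only numpy, scipy, OpenCV 4.12 (cv2) and the standard library are available. Lean on these libraries where they do the work, as an engineer would, in place of code of your own. Each camera call takes 0.05 s, during which the arm holds its last target. There are 200 camera calls.

## Working session

There is one attempt and no reset: what is moved stays moved. The work goes in short steps, Python scripts to look and compute and a tool call to move; the robot and the scene stay as the last step left them, time stands still between calls to the robot, and variables do not carry over. Pictures are saved under pics/ and viewed, about 8 in all and at most 12, crops included, and the job is handed in when it is done.

Besides the shell and the picture viewer there is one more tool, called after ">>>" as name([rows], argument=value, ...), one row to a line, values as JSON. servo_tool: Moves the arm, as the interface text tells. Its arguments: {"type":"object","properties":{"rows":{"type":"array"},"grip_force":{"type":"number"}},"required":["rows"]}

```bash
ls; mkdir -p pics; cat > h.py <<'E'
import numpy as np, cv2
from plant import env
from scipy.spatial.transform import Rotation as R
def cam(n):
    f=env.grab_frame(n); f['f']=210/np.tan(np.radians(f['fovy'])/2); return f
def world(f,u,v,d):
    u,v,d=map(np.asarray,(u,v,d))
    p=np.stack([(u-f['cx'])/f['f']*d,(v-f['cy'])/f['f']*d,d,np.ones_like(d)],-1)
    return (p@np.linalg.inv(f['camera_from_world']).T)[...,:3]
def cloud(f):
    v,u=np.mgrid[:420,:560]; return world(f,u,v,f['depth'].astype(float))
def save(f,n): cv2.imwrite('pics/'+n,f['frame'][...,::-1])
def pix(f,p):
    q=f['camera_from_world']@np.append(p,1); return q[:2]/q[2]*f['f']+[f['cx'],f['cy']]
E
python3 - <<'E'
from h import *
print(env.sense(),env.pinch_z)
ims=[]
for n in('scene','top'):
    f=cam(n); C=cloud(f); save(f,n+'0.png'); print(n,f['fovy'],np.linalg.inv(f['camera_from_world'])[:3].round(3).tolist())
    for q in('module','shield','connector','plate','station','reel','flux','meter'):
        for r in env.regions_of(n,q)[:4]:
            m=r['region']&(f['depth']>0); p=C[m]
            print(q,round(r['conf'],2),np.round(r['centre']),m.sum(),np.median(p,0).round(3) if len(p) else '',np.percentile(p,[2,98],axis=0).round(3).tolist() if len(p) else '')
E
```

```text
pics
{'clock': 0.0, 'joints': array([-1.17749022,  0.61591793, -0.01262451,  1.42491787,  0.00810936,
        1.10338604, -0.04040121]), 'qvel': array([ 1.79373428e-04,  2.57395802e-04, -5.48610036e-04, -4.99942868e-05,
        1.95008858e-04, -7.98466113e-04, -5.43883668e-04]), 'joint_torque': array([ 3.15929483e-04, -4.69218957e+01,  2.59710979e-01, -1.71028447e+01,
        1.00966825e-02,  9.69967019e-03, -1.93102784e-05]), 'position': array([0.26460574, 0.59286138, 0.23013267]), 'eef_rot': array([ 2.08327582e-01,  9.78058258e-01, -1.26526537e-03, -2.48489444e-04]), 'contact_force': array([-1.08560625,  0.50145907,  0.09953976]), 'wrist_torque': array([ 0.00815437,  0.00163679, -0.02018165]), 'grip_width': 0.08546193681433385} 0.0187
scene 47.973555752002795 [[0.273, 0.658, -0.702, 1.444], [0.962, -0.182, 0.203, -0.403], [0.006, -0.731, -0.682, 0.923]]
module 0.82 [156. 283.] 1472 [ 0.697 -0.487  0.009] [[0.635, -0.547, 0.001], [0.745, -0.432, 0.04]]
module 0.72 [270. 234.] 1045 [ 0.606 -0.185  0.012] [[0.547, -0.24, 0.003], [0.654, -0.125, 0.042]]
module 0.71 [326. 202.] 923 [ 0.
[... 2443 characters left out ...]
.042]]
connector 0.89 [371. 192.] 820 [ 0.68  -0.486  0.009] [[0.625, -0.548, -0.001], [0.738, -0.432, 0.041]]
connector 0.67 [282. 215.] 826 [ 0.59  -0.181  0.011] [[0.534, -0.235, 0.004], [0.65, -0.126, 0.042]]
connector 0.67 [230. 234.] 836 [ 0.529 -0.01   0.011] [[0.478, -0.062, 0.004], [0.585, 0.046, 0.042]]
connector 0.66 [403. 249.] 1565 [ 0.473 -0.591  0.011] [[0.412, -0.664, -0.002], [0.54, -0.535, 0.052]]
plate 0.64 [168. 224.] 1007 [0.557 0.173 0.069] [[0.51, 0.122, 0.048], [0.608, 0.222, 0.074]]
station 0.78 [174. 232.] 2470 [0.523 0.17  0.049] [[0.433, 0.105, 0.026], [0.62, 0.24, 0.073]]
reel 0.78 [218. 177.] 323 [0.714 0.026 0.045] [[0.69, -0.001, 0.002], [0.747, 0.054, 0.051]]
```

```bash
python3 - <<'E'
import cv2,numpy as np
a=cv2.imread('pics/scene0.png')[120:340,50:550]; b=cv2.imread('pics/top0.png')[120:340,50:550]
cv2.imwrite('pics/both.png',cv2.resize(np.vstack([a,b]),(680,598),interpolation=cv2.INTER_CUBIC))
E
```

```text
(no output)
```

View pics/both.png

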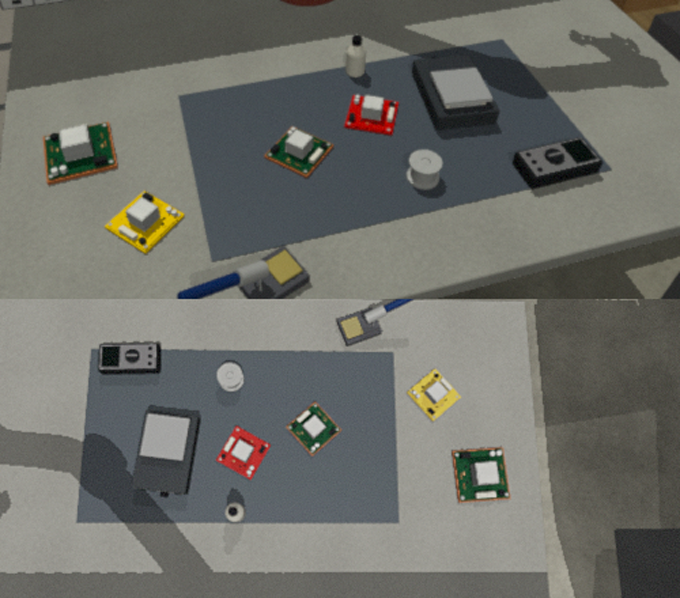

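```bash
cat >> h.py <<'E'
def rect(P):
    c,s,a=cv2.minAreaRect((P[:,:2]*1000).astype(np.float32)); return np.round(c,1),np.round(s,1),round(a,1),len(P)
def box(C,c,r,z0,z1):
    return (np.hypot(C[...,0]-c[0],C[...,1]-c[1])<r)&(C[...,2]>z0)&(C[...,2]<z1)
E
python3 - <<'E'
from h import *
ims=[]
for n in('scene','top'):
    f=cam(n);C=cloud(f);I=f['frame'].astype(int)
    mc=np.array([.597,-.183]);pc=np.array([.560,.172])
    m=box(C,mc,.05,.034,.05);print(n,'shield',rect(C[m]),np.median(C[m][:,2]))
    m=box(C,mc,.085,.005,.036);print('carrier',rect(C[m]))
    w=(I.min(2)>150)&box(C,mc,.075,.010,.030);
    k,l,st,ce=cv2.connectedComponentsWithStats(w.astype(np.uint8))
    for i in range(1,k):
        if st[i,4]>5: print('white',st[i,4],ce[i].round(),C[l==i].mean(0).round(4))
    m=box(C,pc,.09,.064,.08);print('plate',rect(C[m]),np.median(C[m][:,2]))
    m=box(C,pc-[.03,.0],.15,.02,.08);print('station',rect(C[m]))
    for nm,c in(('reel',(.72,.026)),('flux',(.40,0.0))):
        m=box(C,c,.06,.008,.12);print(nm,C[m].mean(0).round(3),C[m].min(0).round(3),C[m].max(0).round(3))
    u,v=pix(f,[.6,-.18,.02]).astype(int)
    ims.append(cv2.resize(f['frame'][v-45:v+45,u-60:u+60,::-1],(480,300),interpolation=cv2.INTER_CUBIC))
cv2.imwrite('pics/crop.png',np.vstack(ims))
E
```

```text
scene shield (array([ 595. , -180.3]), array([40.8, 43.4]), 41.6, 192) 0.039380989889159224
carrier (array([ 598.4, -183.3]), array([154.9, 157.8]), 60.1, 904)
white 30 [282. 233.] [ 0.6228 -0.1547  0.0187]
plate (array([559.5, 173.3]), array([102.8, 107.8]), 83.5, 890) 0.06907216121034154
station (array([521.3, 137.2]), array([211.6, 206.5]), 82.8, 2383)
reel [0.726 0.026 0.038] [ 0.688 -0.001  0.008] [0.753 0.059 0.05 ]
flux [0.397 0.002 0.053] [ 0.373 -0.016  0.008] [0.41  0.026 0.101]
top shield (array([ 593. , -182.6]), array([39.7, 40.1]), 41.5, 136) 0.039199232906623194
carrier (array([ 596.2, -185.4]), array([163.6, 161.2]), 57.3, 818)
white 29 [273. 206.] [ 0.6222 -0.1561  0.0183]
white 12 [282. 228.] [ 0.5449 -0.1851  0.0182]
plate (array([559. , 171.9]), array([101.1, 100.7]), 83.0, 941) 0.06868014126793387
station (array([517.5, 137.2]), array([211.7, 203.2]), 82.3, 2447)
reel [0.718 0.026 0.044] [ 0.672 -0.024  0.008] [0.777 0.056 0.053]
flux [0.383 0.    0.068] [ 0.361 -0.055  0.008] [0.44  0.025 0.101]
```

View pics/crop.png

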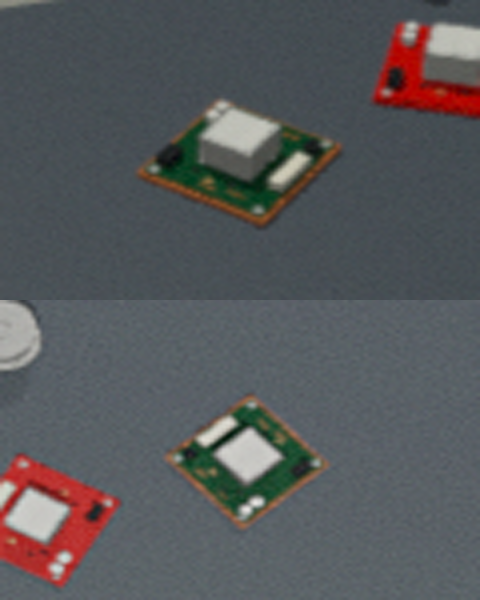

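```bash
cat >> h.py <<'E'
def go(x,y,z,t):
    s=env.sense(); Rc=R.from_quat(s['eef_rot']); t=np.radians(t)
    T=R.from_matrix(np.array([[-np.sin(t),np.cos(t),0],[np.cos(t),np.sin(t),0],[0,0,-1.]]))
    d=Rc.inv().apply(np.array([x,y,z])-s['position'])*1000; r=(Rc.inv()*T).as_rotvec()
    yc=np.degrees(np.arctan2(*Rc.as_matrix()[1::-1,1]))
    print('t',s['clock'],'pos',s['position'].round(4),'yaw',yc.round(2),'F',s['contact_force'].round(2),'w',s['grip_width'],'q7',s['joints'].round(2)[-1]); print('shift',d.round(1),'turn',r.round(4))
E
python3 -c "
from h import *
go(.594,-.1815,.13,-48)"
```

```text
t 1.0 pos [0.2649 0.5936 0.2313] yaw 65.95 F [-0.78 -0.25 -0.38] w 0.08534016930532966 q7 -0.04
shift [-616.4 -573.7  101.3] turn [-0.0000e+00 -1.0000e-04  1.9888e+00]
```

>>> servo_tool([
  [-616.4, -573.7, 60, 0, 0, 1.989, 1],
  [-616.4, -573.7, 60, 0, 0, 1.989, 1],
  [-616.4, -573.7, 60, 0, 0, 1.989, 1],
  [-616.4, -573.7, 60, 0, 0, 1.989, 1],
  [-616.4, -573.7, 60, 0, 0, 1.989, 1],
  [-616.4, -573.7, 60, 0, 0, 1.989, 1],
  [-616.4, -573.7, 60, 0, 0, 1.989, 1],
  [-616.4, -573.7, 60, 0, 0, 1.989, 1],
  [-616.4, -573.7, 60, 0, 0, 1.989, 1],
  [-616.4, -573.7, 60, 0, 0, 1.989, 1],
])

```text
clock: 2.0
position: [0.4606, 0.1329, 0.1961]
eef_rot: [0.821, 0.571, 0.001, 0.0]
contact_force: [0.9, 0.5, -0.3]
grip_width: 0.0855
```

```bash
python3 -c "
from h import *
go(.594,-.1815,.11,-48)"
```

```text
t 2.0 pos [0.4606 0.1329 0.1961] yaw -20.31 F [ 0.88  0.5  -0.32] w 0.08546239705888427 q7 -0.43
shift [-248.7  234.2   86.1] turn [ 0.0006 -0.0013  0.4833]
```

>>> servo_tool([
  [-248.7, 234.2, 60, 0, 0, 0.4833, 1],
  [-248.7, 234.2, 60, 0, 0, 0.4833, 1],
  [-248.7, 234.2, 86, 0, 0, 0.4833, 1],
  [-248.7, 234.2, 86, 0, 0, 0.4833, 1],
  [-248.7, 234.2, 86, 0, 0, 0.4833, 1],
  [-248.7, 234.2, 86, 0, 0, 0.4833, 1],
  [-248.7, 234.2, 86, 0, 0, 0.4833, 1],
  [-248.7, 234.2, 86, 0, 0, 0.4833, 1],
  [-248.7, 234.2, 86, 0, 0, 0.4833, 1],
  [-248.7, 234.2, 86, 0, 0, 0.4833, 1],
])

```text
clock: 3.0
position: [0.5949, -0.1775, 0.1097]
eef_rot: [0.932, 0.362, 0.0, -0.001]
contact_force: [0.1, -0.3, -0.1]
grip_width: 0.0854
```

```bash
python3 -c "
from h import *
go(.594,-.1815,.016,-48)
f=cam('scene');save(f,'hover.png');u,v=pix(f,[.594,-.18,.05]).astype(int)
cv2.imwrite('pics/hover_c.png',cv2.resize(f['frame'][v-75:v+45,u-80:u+80,::-1],(640,480),interpolation=cv2.INTER_CUBIC))
C=cloud(f);m=box(C,(.595,-.181),.05,.034,.05);print(rect(C[m]))"
```

```text
t 3.0 pos [ 0.5949 -0.1775  0.1097] yaw -47.59 F [ 0.14 -0.32 -0.14] w 0.08535995435240941 q7 -0.21
shift [-3.5  2.5 93.7] turn [-0.0015 -0.001   0.0071]
(array([ 594.4, -180.1]), array([41.7, 43.5]), 42.7, 193)
```

View pics/hover_c.png

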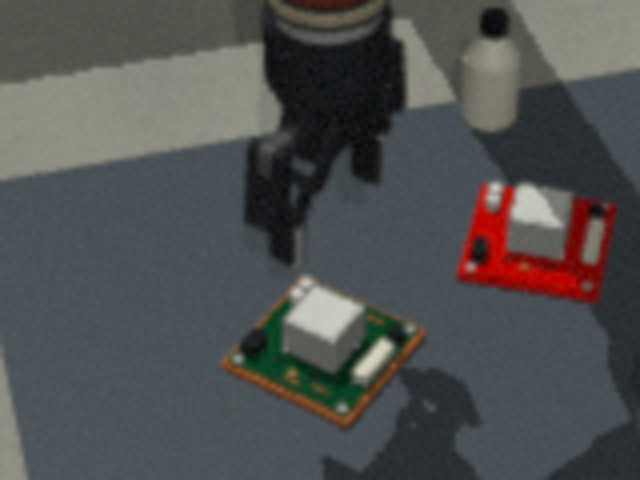

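>>> servo_tool([
  [-3.5, 2.5, 30, -0.0015, -0.001, 0.007, 1],
  [-3.5, 2.5, 60, -0.0015, -0.001, 0.007, 1],
  [-3.5, 2.5, 80, -0.0015, -0.001, 0.007, 1],
  [-3.5, 2.5, 90, -0.0015, -0.001, 0.007, 1],
  [-3.5, 2.5, 93.7, -0.0015, -0.001, 0.007, 1],
  [-3.5, 2.5, 93.7, -0.0015, -0.001, 0.007, 1],
  [-3.5, 2.5, 93.7, -0.0015, -0.001, 0.007, -1],
  [-3.5, 2.5, 93.7, -0.0015, -0.001, 0.007, -1],
  [-3.5, 2.5, 93.7, -0.0015, -0.001, 0.007, -1],
  [-3.5, 2.5, 93.7, -0.0015, -0.001, 0.007, -1],
], grip_force=30)

```text
clock: 4.05
position: [0.5941, -0.1834, 0.0168]
eef_rot: [0.934, 0.358, 0.0, 0.001]
contact_force: [0.3, -0.1, 3.2]
grip_width: 0.0395
```

```bash
python3 -c "
from h import *
go(.594,-.1815,.016,-48)"
```

```text
t 4.05 pos [ 0.5941 -0.1834  0.0168] yaw -48.09 F [ 0.33 -0.15  3.24] w 0.0394608490757435 q7 -0.15
shift [ 1.2 -1.5  0.8] turn [ 0.0016  0.0003 -0.0015]
```

```bash
python3 -c "
from h import *
go(.5605,.1725,.130,83)"
```

```text
t 4.05 pos [ 0.5941 -0.1834  0.0168] yaw -48.09 F [ 0.33 -0.15  3.24] w 0.0394608490757435 q7 -0.15
shift [ 212.7 -287.1 -113.7] turn [ 5.0000e-04  2.0000e-03 -2.2879e+00]
```

>>> servo_tool([
  [0, 0, 0, 0, 0, 0, -1],
  [0, 0, -15, 0, 0, 0, -1],
  [0, 0, -45, 0, 0, 0, -1],
  [0, 0, -85, 0, 0, 0, -1],
  [20, -27, -113.7, 0, 0, -0.15, -1],
  [45, -60, -113.7, 0, 0, -0.3, -1],
  [69, -93, -113.7, 0, 0, -0.45, -1],
  [93, -125, -113.7, 0, 0, -0.6, -1],
  [117, -158, -113.7, 0, 0, -0.75, -1],
  [136, -184, -113.7, 0, 0, -0.9, -1],
], grip_force=50)

```text
clock: 5.05
position: [0.5708, 0.0476, 0.1291]
eef_rot: [0.682, 0.731, -0.001, -0.0]
contact_force: [0.0, 0.1, -4.8]
grip_width: 0.0392
```

```bash
python3 -c "
from h import *
go(.5605,.1725,.130,83)"
```

```text
t 5.05 pos [0.5708 0.0476 0.1291] yaw 3.96 F [ 0.04  0.1  -4.79] w 0.039154174306376605 q7 0.14
shift [125.3  -1.7  -1. ] turn [-2.0000e-03 -5.0000e-04 -1.3796e+00]
```

>>> servo_tool([
  [25, 0, -1, 0, 0, -0.14, -1],
  [50, -0.5, -1, 0, 0, -0.28, -1],
  [75, -1, -1, 0, 0, -0.42, -1],
  [95, -1, -1, 0, 0, -0.56, -1],
  [110, -1.5, -1, 0, 0, -0.7, -1],
  [120, -1.7, -1, 0, 0, -0.84, -1],
  [125.3, -1.7, -1, 0, 0, -0.98, -1],
  [125.3, -1.7, -1, 0, 0, -1.12, -1],
  [125.3, -1.7, -1, 0, 0, -1.26, -1],
  [125.3, -1.7, -1, 0, 0, -1.38, -1],
])

```text
clock: 6.05
position: [0.5623, 0.1683, 0.1296]
eef_rot: [0.063, 0.998, -0.002, -0.0]
contact_force: [-0.2, -0.6, -4.6]
grip_width: 0.039
```

```bash
python3 - <<'E'
from h import *
go(.5605,.1725,.090,83)
ims=[]
for n in('scene','top'):
    f=cam(n);C=cloud(f);u,v=pix(f,[.55,.172,.1]).astype(int)
    ims.append(cv2.resize(f['frame'][v-50:v+50,u-67:u+67,::-1],(400,300),interpolation=cv2.INTER_CUBIC))
cv2.imwrite('pics/over.png',np.vstack(ims))
E
```

```text
t 6.05 pos [0.5623 0.1683 0.1296] yaw 82.8 F [-0.19 -0.58 -4.65] w 0.03901700758370133 q7 1.01
shift [ 2.2  4.1 39.6] turn [-0.004  -0.0008 -0.0035]
```

View pics/over.png

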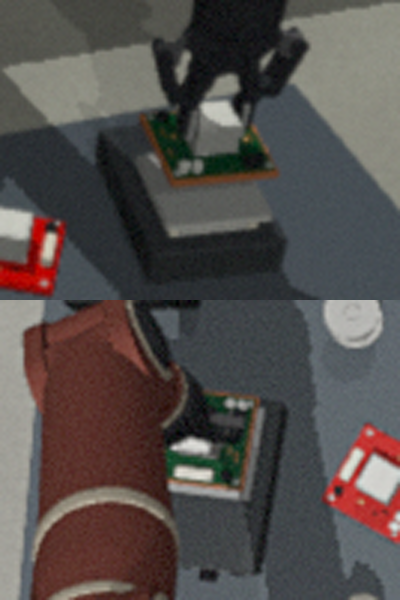

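>>> servo_tool([
  [1, 2, 8, -0.004, -0.001, -0.0035, -1],
  [2.2, 4.1, 16, -0.004, -0.001, -0.0035, -1],
  [2.2, 4.1, 23, -0.004, -0.001, -0.0035, -1],
  [2.2, 4.1, 29, -0.004, -0.001, -0.0035, -1],
  [2.2, 4.1, 33, -0.004, -0.001, -0.0035, -1],
  [2.2, 4.1, 36, -0.004, -0.001, -0.0035, -1],
  [2.2, 4.1, 38, -0.004, -0.001, -0.0035, -1],
  [2.2, 4.1, 39.5, -0.004, -0.001, -0.0035, -1],
  [2.2, 4.1, 40, -0.004, -0.001, -0.0035, -1],
  [2.2, 4.1, 40, -0.004, -0.001, -0.0035, -1],
])

```text
clock: 7.15
position: [0.5614, 0.1737, 0.0902]
eef_rot: [0.063, 0.998, 0.001, 0.001]
contact_force: [1.0, -0.5, -5.5]
grip_width: 0.0384
```

```bash
python3 - <<'E'
from h import *
go(.5605,.1725,.084,83)
ims=[]
for n in('scene','top'):
    f=cam(n);C=cloud(f);I=f['frame'].astype(int)
    g=(I[...,1]>I[...,0]+12)&(I[...,1]>I[...,2]+8)&box(C,(.56,.172),.085,.07,.1)
    print(n,rect(C[g]),np.percentile(C[g][:,2],[5,50,95]).round(4))
E
```

```text
t 7.15 pos [0.5614 0.1737 0.0902] yaw 82.74 F [ 1.01 -0.52 -5.48] w 0.03840173018808232 q7 0.99
shift [ 0.7 -1.3  6.2] turn [ 0.0023  0.0017 -0.0045]
scene (array([560.6, 174.2]), array([90.2, 88.8]), 82.6, 233) [0.0807 0.0833 0.086 ]
top (array([560.3, 167.1]), array([79.8, 88. ]), 81.2, 177) [0.0794 0.0828 0.0868]
```

>>> servo_tool([
  [0.5, -0.6, 1.5, 0.0023, 0.0017, -0.0045, -1],
  [1, -1, 3, 0.0023, 0.0017, -0.0045, -1],
  [1, -1, 4, 0.0023, 0.0017, -0.0045, -1],
  [1, -1, 4.6, 0.0023, 0.0017, -0.0045, -1],
  [1, -1, 5.1, 0.0023, 0.0017, -0.0045, -1],
  [1, -1, 5.5, 0.0023, 0.0017, -0.0045, -1],
  [1, -1, 5.8, 0.0023, 0.0017, -0.0045, -1],
  [1, -1, 6.1, 0.0023, 0.0017, -0.0045, -1],
  [1, -1, 6.3, 0.0023, 0.0017, -0.0045, -1],
  [1, -1, 6.3, 0.0023, 0.0017, -0.0045, -1],
])

```text
clock: 8.25
position: [0.5602, 0.1729, 0.0839]
eef_rot: [0.061, 0.998, -0.0, -0.0]
contact_force: [0.2, 0.3, -4.0]
grip_width: 0.0395
```

```bash
python3 - <<'E'
from h import *
go(.5603,.1728,.084,83)
E
```

```text
t 8.25 pos [0.5602 0.1729 0.0839] yaw 83.0 F [ 0.16  0.35 -4.04] w 0.03946383511864507 q7 0.99
shift [-0.1 -0.  -0.1] turn [-0.     -0.0001  0.0001]
```

>>> servo_tool([
  [0, 0, 0.2, 0, 0, 0, -1],
  [0, 0, 0.4, 0, 0, 0, -1],
  [0, 0, 0.5, 0, 0, 0, -1],
  [0, 0, 0.6, 0, 0, 0, -1],
  [0, 0, 0.6, 0, 0, 0, -0.05],
  [0, 0, 0.6, 0, 0, 0, 0.2],
  [0, 0, 0.6, 0, 0, 0, 0.5],
  [0, 0, 0.6, 0, 0, 0, 0.8],
  [0, 0, -1, 0, 0, 0, 1],
  [0, 0, -5, 0, 0, 0, 1],
])

```text
clock: 9.25
position: [0.5599, 0.1728, 0.0887]
eef_rot: [0.061, 0.998, -0.0, -0.0]
contact_force: [0.3, 0.3, -0.4]
grip_width: 0.0857
```

```bash
python3 - <<'E'
from h import *
go(.5603,.1728,.14,83)
E
```

```text
t 9.25 pos [0.5599 0.1728 0.0887] yaw 83.01 F [ 0.32  0.3  -0.35] w 0.0857397880645402 q7 1.0
shift [ -0.3   0.1 -51.3] turn [-0.0004 -0.0009  0.0001]
```

>>> servo_tool([
  [0, 0, -25, 0, 0, 0, 1],
  [0, 0, -50, 0, 0, 0, 1],
  [-30, 15, -55, 0, 0, 0, -1],
  [-60, 33, -55, 0, 0, 0, -1],
  [-80, 33, -55, 0, 0, 0, -1],
  [-80, 33, -30, 0, 0, 0, -1],
  [-80, 33, 0, 0, 0, 0, -1],
  [-80, 33, 18, 0, 0, 0, -1],
  [-80, 33, 24, 0, 0, 0, -1],
  [-80, 33, 24, 0, 0, 0, -1],
])

```text
clock: 10.25
position: [0.6432, 0.1957, 0.0642]
eef_rot: [0.061, 0.998, -0.0, -0.001]
contact_force: [-0.6, -0.6, 0.7]
grip_width: 0.0002
```

```bash
cat >> h.py <<'E'
PC=np.array([.5592,.1726]); PT=np.radians(-7.)
def st(n=4):
    # state in the nominal station frame (mm), averaged over n readings
    L=[]
    for i in range(n):
        if i: env.grab_frame('scene')
        L.append(env.sense())
    s=L[-1]; p=np.mean([l['position'] for l in L],0); F=np.mean([l['contact_force'] for l in L],0)
    A=np.array([[np.cos(PT),np.sin(PT)],[-np.sin(PT),np.cos(PT)]])
    Rc=R.from_quat(s['eef_rot']).as_matrix()
    print('t',round(s['clock'],2),'st xy',(A@(p[:2]-PC)*1000).round(2),'z',round(p[2]*1000,2),'yaw-st',round(np.degrees(np.arctan2(Rc[1,1],Rc[0,1])-PT),2),'F st',(A@F[:2]).round(2),'Fz',round(F[2],2),'w',round(s['grip_width'],4),'tilt',Rc[:2,2].round(4))
E
python3 - <<'E'
from h import *
st()
f=cam('scene');C=cloud(f);I=f['frame'].astype(int)
u,v=pix(f,[.57,.172,.08]).astype(int)
cv2.imwrite('pics/side.png',cv2.resize(f['frame'][v-45:v+45,u-60:u+60,::-1],(640,480),interpolation=cv2.INTER_CUBIC))
E
```

```text
t 10.4 st xy [81.37 33.64] z 65.53 yaw-st 90.01 F st [ 0.11 -0.17] Fz 0.31 w -0.0 tilt [0.0026 0.001 ]
```

View pics/side.png

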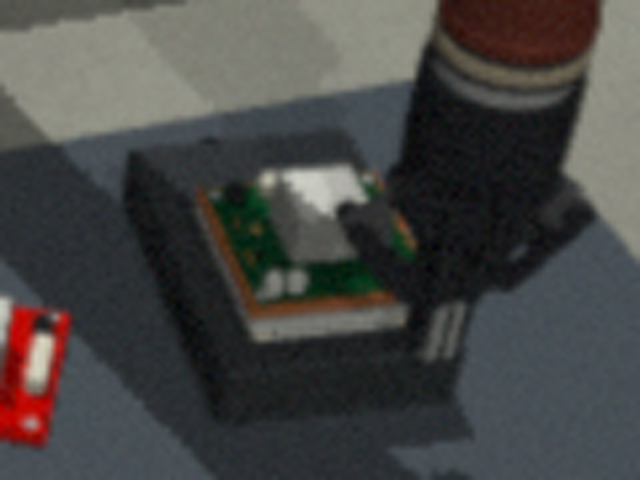

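>>> servo_tool([
  [5, 0, 1.5, 0, 0, 0, -1],
  [10, 0, 1.5, 0, 0, 0, -1],
  [14, 0, 1.5, 0, 0, 0, -1],
  [16, 0, 1.5, 0, 0, 0, -1],
  [17, 0, 1.5, 0, 0, 0, -1],
  [17.5, 0, 1.5, 0, 0, 0, -1],
  [18, 0, 1.5, 0, 0, 0, -1],
  [18.3, 0, 1.5, 0, 0, 0, -1],
  [18.6, 0, 1.5, 0, 0, 0, -1],
  [18.6, 0, 1.5, 0, 0, 0, -1],
])

```text
clock: 11.45
position: [0.6251, 0.1981, 0.0632]
eef_rot: [0.061, 0.998, -0.0, -0.0]
contact_force: [-0.1, -0.0, 0.2]
grip_width: -0.0002
```

```bash
python3 - <<'E'
from h import *
st(3)
E
```

```text
t 11.55 st xy [62.33 33.36] z 63.25 yaw-st 90.0 F st [-0.08  0.4 ] Fz 0.04 w -0.0001 tilt [-0.0002 -0.    ]
```

>>> servo_tool([
  [0.1, 0, 0, 0, 0, 0, -1],
  [0.2, 0, 0, 0, 0, 0, -1],
  [0.3, 0, 0, 0, 0, 0, -1],
  [0.4, 0, 0, 0, 0, 0, -1],
  [0.5, 0, 0, 0, 0, 0, -1],
  [0.6, 0, 0, 0, 0, 0, -1],
  [0.7, 0, 0, 0, 0, 0, -1],
  [0.8, 0, 0, 0, 0, 0, -1],
  [0.9, 0, 0, 0, 0, 0, -1],
  [1.0, 0, 0, 0, 0, 0, -1],
])

```text
clock: 12.55
position: [0.6242, 0.1982, 0.0633]
eef_rot: [0.061, 0.998, 0.0, 0.0]
contact_force: [-0.6, 0.1, 0.1]
grip_width: 0.0
```

```bash
python3 - <<'E'
from h import *
st(3)
E
```

```text
t 12.65 st xy [61.42 33.38] z 63.32 yaw-st 90.01 F st [-0.42  0.22] Fz -0.34 w -0.0 tilt [-0. -0.]
```

>>> servo_tool([
  [0.2, 0, 0, 0, 0, 0, -1],
  [0.4, 0, 0, 0, 0, 0, -1],
  [0.6, 0, 0, 0, 0, 0, -1],
  [0.8, 0, 0, 0, 0, 0, -1],
  [0.9, 0, 0, 0, 0, 0, -1],
  [1.0, 0, 0, 0, 0, 0, -1],
  [1.1, 0, 0, 0, 0, 0, -1],
  [1.2, 0, 0, 0, 0, 0, -1],
  [1.2, 0, 0, 0, 0, 0, -1],
  [1.2, 0, 0, 0, 0, 0, -1],
])

```text
clock: 13.65
position: [0.6241, 0.1982, 0.0636]
eef_rot: [0.061, 0.998, 0.0, 0.001]
contact_force: [5.2, -0.1, -1.7]
grip_width: -0.0001
```

```bash
python3 - <<'E'
from h import *
st(3)
E
```

```text
t 13.75 st xy [61.29 33.35] z 63.59 yaw-st 89.99 F st [5.34 0.24] Fz -1.88 w 0.0 tilt [0.0023 0.0002]
```

>>> servo_tool([
  [-4, 0, 0, 0, 0, 0, -1],
  [-4, -33, 0, 0, 0, 0, -1],
  [-4, -66, 0, 0, 0, 0, -1],
  [-4, -66, 0, 0, 0, 0, -1],
  [-2.5, -66, 0, 0, 0, 0, -1],
  [-2, -66, 0, 0, 0, 0, -1],
  [-1.5, -66, 0, 0, 0, 0, -1],
  [-1, -66, 0, 0, 0, 0, -1],
  [-0.5, -66, 0, 0, 0, 0, -1],
  [-0.5, -66, 0, 0, 0, 0, -1],
])

```text
clock: 14.75
position: [0.6163, 0.1341, 0.0636]
eef_rot: [0.061, 0.998, 0.001, 0.001]
contact_force: [2.8, 1.0, -0.9]
grip_width: 0.0002
```

```bash
python3 - <<'E'
from h import *
st(3)
E
```

```text
t 14.85 st xy [ 61.35 -31.32] z 63.61 yaw-st 90.04 F st [3.16 1.5 ] Fz -0.92 w 0.0001 tilt [0.0019 0.0015]
```

>>> servo_tool([
  [-5, 0, 0, 0, 0, 0, -1],
  [-8, 0, -35, 0, 0, 0, -1],
  [0, 5, -65, 0, 0, 0, -1],
  [45, 15, -65, 0, 0, 0, -1],
  [92, 31, -65, 0, 0, 0, -1],
  [137, 31, -65, 0, 0, 0, -1],
  [141, 31, -45, 0, 0, 0, -1],
  [141, 31, -15, 0, 0, 0, -1],
  [141, 31, 0, 0, 0, 0, -1],
  [141, 31, 0, 0, 0, 0, -1],
])

```text
clock: 15.85
position: [0.4763, 0.1793, 0.0612]
eef_rot: [0.061, 0.998, -0.002, -0.004]
contact_force: [-0.0, -0.8, -0.0]
grip_width: -0.0001
```

```bash
python3 - <<'E'
from h import *
st(3)
E
```

```text
t 15.95 st xy [-82.    -2.76] z 62.31 yaw-st 89.99 F st [ 0.29 -0.22] Fz 0.16 w -0.0 tilt [-0.0023 -0.0011]
```

>>> servo_tool([
  [-7, 0, 0, 0, 0, 0, -1],
  [-14, 0, 0, 0, 0, 0, -1],
  [-17, 0, 0, 0, 0, 0, -1],
  [-18, 0, 0, 0, 0, 0, -1],
  [-18.5, 0, 0, 0, 0, 0, -1],
  [-19, 0, 0, 0, 0, 0, -1],
  [-19.3, 0, 0, 0, 0, 0, -1],
  [-19.6, 0, 0, 0, 0, 0, -1],
  [-19.9, 0, 0, 0, 0, 0, -1],
  [-20.1, 0, 0, 0, 0, 0, -1],
])

```text
clock: 16.95
position: [0.4986, 0.1784, 0.0632]
eef_rot: [0.061, 0.998, -0.0, -0.001]
contact_force: [-0.9, 0.0, 0.6]
grip_width: -0.0001
```

```bash
python3 - <<'E'
from h import *
st(3)
E
```

```text
t 17.05 st xy [-60.9   -1.61] z 63.23 yaw-st 90.03 F st [-1.29 -0.09] Fz 0.41 w -0.0001 tilt [-0.0014 -0.0002]
```

>>> servo_tool([
  [-0.1, 0, 0, 0, 0, 0, -1],
  [-0.2, 0, 0, 0, 0, 0, -1],
  [-0.3, 0, 0, 0, 0, 0, -1],
  [-0.4, 0, 0, 0, 0, 0, -1],
  [-0.5, 0, 0, 0, 0, 0, -1],
  [-0.6, 0, 0, 0, 0, 0, -1],
  [-0.7, 0, 0, 0, 0, 0, -1],
  [-0.7, 0, 0, 0, 0, 0, -1],
  [-0.7, 0, 0, 0, 0, 0, -1],
  [-0.7, 0, 0, 0, 0, 0, -1],
])

```text
clock: 18.05
position: [0.499, 0.1783, 0.0632]
eef_rot: [0.061, 0.998, -0.0, -0.001]
contact_force: [-5.2, 1.5, 0.5]
grip_width: -0.0001
```

```bash
python3 - <<'E'
from h import *
st(3)
E
```

```text
t 18.15 st xy [-60.44  -1.7 ] z 63.14 yaw-st 90.03 F st [-5.32  0.4 ] Fz 0.71 w -0.0005 tilt [-0.0019 -0.0003]
```

>>> servo_tool([
  [5, 0, 0, 0, 0, 0, -1],
  [8, 0, -35, 0, 0, 0.13, -1],
  [0, 10, -68, 0, 0, 0.28, -1],
  [-15, 30, -68, 0, 0, 0.43, -1],
  [-30, 50, -68, 0, 0, 0.58, -1],
  [-45, 70, -68, 0, 0, 0.73, -1],
  [-59.9, 83, -68, 0, 0, 0.88, -1],
  [-59.9, 83, -68, 0, 0, 1.03, -1],
  [-59.9, 83, -68, 0, 0, 1.18, -1],
  [-59.9, 83, -68, 0, 0, 1.33, -1],
])

```text
clock: 19.15
position: [0.5718, 0.253, 0.1319]
eef_rot: [0.666, 0.746, 0.002, 0.002]
contact_force: [0.2, -0.1, -0.6]
grip_width: -0.0001
```

```bash
python3 - <<'E'
from h import *
st(2)
A=np.array([[np.cos(PT),-np.sin(PT)],[np.sin(PT),np.cos(PT)]])
p=PC+A@[.0004,.080]; go(*p,.0635,-7)
E
```

```text
t 19.2 st xy [ 2.61 81.51] z 131.93 yaw-st 13.25 F st [-0.26  0.44] Fz -0.33 w 0.0001 tilt [ 0.0051 -0.0002]
t 19.2 pos [0.5716 0.2533 0.1319] yaw 6.25 F [-0.67  1.07 -0.11] w 6.91353648044878e-05 q7 -0.15
shift [-1.1 -2.7 68.4] turn [5.100e-03 2.000e-04 2.312e-01]
```

>>> servo_tool([
  [-1.1, -2, 0, 0.005, 0, 0.14, -1],
  [-1.1, -2, 25, 0.005, 0, 0.231, -1],
  [-1.1, -2, 48, 0.005, 0, 0.231, -1],
  [-1.1, -2, 62, 0.005, 0, 0.231, -1],
  [-1.1, -2, 68.4, 0.005, 0, 0.231, -1],
  [-8, -2, 68.4, 0.005, 0, 0.231, -1],
  [-13, -2, 68.4, 0.005, 0, 0.231, -1],
  [-16, -2, 68.4, 0.005, 0, 0.231, -1],
  [-16, -2, 68.4, 0.005, 0, 0.231, -1],
  [-16, -2, 68.4, 0.005, 0, 0.231, -1],
])

```text
clock: 20.2
position: [0.5697, 0.2372, 0.0636]
eef_rot: [0.746, 0.666, -0.001, -0.002]
contact_force: [0.5, -0.4, -0.3]
grip_width: -0.0001
```

```bash
python3 - <<'E'
from h import *
st(3)
E
```

```text
t 20.3 st xy [ 2.36 65.64] z 63.4 yaw-st 0.6 F st [-0.12 -0.04] Fz -0.05 w 0.0002 tilt [-0.0048  0.0006]
```

```bash
python3 - <<'E'
from h import *
A=np.array([[np.cos(PT),-np.sin(PT)],[np.sin(PT),np.cos(PT)]])
p=PC+A@[.0004,.0620]; go(*p,.0635,-7)
E
```

```text
t 20.3 pos [0.5694 0.2377 0.0632] yaw -6.4 F [-0.22 -0.39 -0.4 ] w 0.0001760384491051917 q7 -0.27
shift [-3.8 -1.8 -0.3] turn [-0.0048 -0.      0.0105]
```

>>> servo_tool([
  [-1, -0.9, -0.3, -0.0024, 0, 0.0105, -1],
  [-2, -1.8, -0.3, -0.0048, 0, 0.0105, -1],
  [-3, -1.8, -0.3, -0.0048, 0, 0.0105, -1],
  [-3.4, -1.8, -0.3, -0.0048, 0, 0.0105, -1],
  [-3.7, -1.8, -0.3, -0.0048, 0, 0.0105, -1],
  [-4.0, -1.8, -0.3, -0.0048, 0, 0.0105, -1],
  [-4.3, -1.8, -0.3, -0.0048, 0, 0.0105, -1],
  [-4.6, -1.8, -0.3, -0.0048, 0, 0.0105, -1],
  [-4.8, -1.8, -0.3, -0.0048, 0, 0.0105, -1],
  [-5, -1.8, -0.3, -0.0048, 0, 0.0105, -1],
])

```text
clock: 21.3
position: [0.5671, 0.2338, 0.0633]
eef_rot: [0.749, 0.663, 0.0, -0.0]
contact_force: [-0.1, 3.7, -1.1]
grip_width: -0.0001
```

```bash
python3 - <<'E'
from h import *
st(3)
E
```

```text
t 21.4 st xy [ 0.34 61.65] z 63.32 yaw-st 0.01 F st [-0.39  3.81] Fz -0.57 w 0.0001 tilt [0.     0.0011]
```

>>> servo_tool([
  [5, 0, 0, 0, 0, 0, -1],
  [8, 0, -35, 0, 0, 0, -1],
  [-5, 0, -68, 0, 0, 0, -1],
  [-52, 0, -68, 0, 0, 0, -1],
  [-100, 0, -68, 0, 0, 0, -1],
  [-136, 0, -68, 0, 0, 0, -1],
  [-138, 0, -68, 0, 0, 0, -1],
  [-138, 0, -40, 0, 0, 0, -1],
  [-138, 0, -10, 0, 0, 0, -1],
  [-138, 0, 0, 0, 0, 0, -1],
])

```text
clock: 22.4
position: [0.5479, 0.0948, 0.0608]
eef_rot: [0.749, 0.662, -0.003, -0.001]
contact_force: [-0.4, 0.4, 0.4]
grip_width: -0.0003
```

```bash
python3 - <<'E'
from h import *
st(3)
E
```

```text
t 22.5 st xy [ -1.48 -78.51] z 61.01 yaw-st -0.03 F st [-0.34 -0.  ] Fz 0.07 w 0.0002 tilt [-0.0045 -0.0022]
```

>>> servo_tool([
  [5, 0, 0, 0, 0, 0, -1],
  [10, 0, 0, 0, 0, 0, -1],
  [13, 0, 0, 0, 0, 0, -1],
  [14.5, 0, 0, 0, 0, 0, -1],
  [15.3, 0, 0, 0, 0, 0, -1],
  [15.8, 0, 0, 0, 0, 0, -1],
  [16.3, 0, 0, 0, 0, 0, -1],
  [16.8, 0, 0, 0, 0, 0, -1],
  [17.1, 0, 0, 0, 0, 0, -1],
  [17.4, 0, 0, 0, 0, 0, -1],
])

```text
clock: 23.5
position: [0.5522, 0.1126, 0.0633]
eef_rot: [0.749, 0.662, -0.0, 0.0]
contact_force: [1.1, -1.2, -0.1]
grip_width: -0.0
```

```bash
python3 - <<'E'
from h import *
st(3)
E
```

```text
t 23.6 st xy [  0.35 -60.3 ] z 63.27 yaw-st -0.03 F st [ 0.46 -0.61] Fz -0.24 w -0.0001 tilt [-0.0005 -0.0006]
```

>>> servo_tool([
  [0.1, 0, 0, 0, 0, 0, -1],
  [0.2, 0, 0, 0, 0, 0, -1],
  [0.3, 0, 0, 0, 0, 0, -1],
  [0.4, 0, 0, 0, 0, 0, -1],
  [0.5, 0, 0, 0, 0, 0, -1],
  [0.6, 0, 0, 0, 0, 0, -1],
  [0.7, 0, 0, 0, 0, 0, -1],
  [0.8, 0, 0, 0, 0, 0, -1],
  [0.9, 0, 0, 0, 0, 0, -1],
  [0.9, 0, 0, 0, 0, 0, -1],
])

```text
clock: 24.6
position: [0.5522, 0.1128, 0.0633]
eef_rot: [0.749, 0.662, -0.001, 0.0]
contact_force: [-1.3, -4.0, -0.4]
grip_width: -0.0001
```

```bash
python3 - <<'E'
from h import *
st(3)
E
```

```text
t 24.7 st xy [  0.34 -60.15] z 63.26 yaw-st -0.06 F st [-0.11 -4.15] Fz 0.04 w 0.0002 tilt [-0.0008 -0.0015]
```

>>> servo_tool([
  [-5, 0, 0, 0, 0, 0, -1],
  [-8, 0, -35, 0, 0, 0, -1],
  [0, 0, -70, 0, 0, 0, -1],
  [30, 0, -70, 0, 0, 0, -1],
  [59.8, 0, -70, 0, 0, 0, 1],
  [59.8, 0, -70, 0, 0, 0, 1],
  [59.8, 0, -70, 0, 0, 0, 1],
  [59.8, 0, -60, 0, 0, 0, 1],
  [59.8, 0, -55, 0, 0, 0, 1],
  [59.8, 0, -55, 0, 0, 0, 1],
], grip_force=20)

```text
clock: 25.7
position: [0.5587, 0.1716, 0.1168]
eef_rot: [0.75, 0.662, -0.002, -0.0]
contact_force: [-0.5, 0.1, 0.2]
grip_width: 0.0844
```

```bash
cat >> h.py <<'E'
def stgo(x,y,z,t):
    A=np.array([[np.cos(PT),-np.sin(PT)],[np.sin(PT),np.cos(PT)]]); st(3)
    go(*(PC+A@np.array([x,y])/1000),z,t)
E
python3 - <<'E'
from h import *
stgo(.42,.75,.086,-7)
E
```

```text
t 25.8 st xy [ 0.05 -0.72] z 117.37 yaw-st -0.11 F st [-0.27 -0.21] Fz 0.26 w 0.0855 tilt [-0.0013 -0.0011]
t 25.8 pos [0.5596 0.1722 0.1179] yaw -7.11 F [-0.31 -0.72 -0.56] w 0.08551171087061242 q7 -0.21
shift [ 1.2  0.  31.9] turn [-0.0011  0.0013 -0.0019]
```

>>> servo_tool([
  [1, 0, 8, 0, 0, -0.001, 1],
  [1, 0, 16, 0, 0, -0.001, 1],
  [1, 0, 24, 0, 0, -0.001, 1],
  [1, 0, 29, 0, 0, -0.001, 1],
  [1, 0, 31.5, 0, 0, -0.001, 1],
  [1, 0, 31.5, 0, 0, -0.001, 1],
  [1, 0, 31.5, 0, 0, -0.001, 0.4],
  [1, 0, 31.5, 0, 0, -0.001, 0.2],
  [1, 0, 31.5, 0, 0, -0.001, 0.2],
  [1, 0, 31.5, 0, 0, -0.001, 0.2],
])

```text
clock: 26.8
position: [0.5599, 0.174, 0.087]
eef_rot: [0.749, 0.663, -0.0, 0.0]
contact_force: [-0.2, 0.3, 0.6]
grip_width: 0.0515
```

```bash
python3 - <<'E'
from h import *
stgo(.42,.75,.086,-7)
E
```

```text
t 26.9 st xy [0.49 1.48] z 86.96 yaw-st 0.02 F st [ 0.07 -0.16] Fz 0.28 w 0.0513 tilt [-0.0002 -0.0005]
t 26.9 pos [0.5598 0.174  0.0869] yaw -6.98 F [ 0.43 -0.07  0.59] w 0.05128090354269706 q7 -0.19
shift [-0.7 -0.   0.9] turn [-0.0002  0.0005  0.0004]
```

>>> servo_tool([
  [-0.7, -0.05, 0, 0, 0, 0, 0.2],
  [-0.7, -0.05, 0, 0, 0, 0, 0.15],
  [-0.7, -0.05, 0, 0, 0, 0, 0.1],
  [-0.7, -0.05, 0, 0, 0, 0, 0.06],
  [-0.7, -0.05, 0, 0, 0, 0, 0.02],
  [-0.7, -0.05, 0, 0, 0, 0, -0.02],
  [-0.7, -0.05, 0, 0, 0, 0, -0.06],
  [-0.7, -0.05, 0, 0, 0, 0, -0.1],
  [-0.7, -0.05, 0, 0, 0, 0, -0.15],
  [-0.7, -0.05, 0, 0, 0, 0, -0.15],
])

```text
clock: 27.9
position: [0.5595, 0.1733, 0.0868]
eef_rot: [0.749, 0.663, -0.0, -0.0]
contact_force: [-1.3, -0.6, 0.1]
grip_width: 0.0394
```

```bash
python3 - <<'E'
from h import *
stgo(.42,.75,.086,-7)
E
```

```text
t 28.0 st xy [0.15 0.74] z 86.75 yaw-st 0.02 F st [-1.12 -0.7 ] Fz 0.38 w 0.0397 tilt [-0.0009 -0.0006]
t 28.0 pos [0.5594 0.1733 0.0867] yaw -6.98 F [-1.66 -0.83  0.09] w 0.0397109387167993 q7 -0.19
shift [0.  0.3 0.7] turn [-0.0009  0.0007  0.0004]
```

>>> servo_tool([
  [0, 0.1, 0, 0, 0, 0, -0.15],
  [0, 0.2, 0, 0, 0, 0, -0.15],
  [0, 0.3, 0, 0, 0, 0, -0.15],
  [0, 0.4, 0, 0, 0, 0, -0.15],
  [0, 0.5, 0, 0, 0, 0, -0.15],
  [0, 0.5, 0, 0, 0, 0, -0.15],
  [0, 0.5, 0, 0, 0, 0, -0.15],
  [0, 0.5, 0, 0, 0, 0, -0.15],
  [0, 0.5, 0, 0, 0, 0, -0.15],
  [0, 0.5, 0, 0, 0, 0, -0.15],
])

```text
clock: 29.0
position: [0.5601, 0.1733, 0.0867]
eef_rot: [0.749, 0.663, -0.0, 0.0]
contact_force: [-1.8, -0.1, 0.8]
grip_width: 0.0392
```

```bash
python3 - <<'E'
from h import *
stgo(.42,.75,.086,-7)
E
```

```text
t 29.1 st xy [0.81 0.75] z 86.73 yaw-st 0.02 F st [-1.46 -0.45] Fz 1.08 w 0.0395 tilt [-0.0006 -0.0006]
t 29.1 pos [0.5601 0.1732 0.0867] yaw -6.98 F [-0.76 -0.44  1.42] w 0.039450906058934004 q7 -0.19
shift [ 0.  -0.4  0.7] turn [-0.0005  0.0007  0.0004]
```

>>> servo_tool([
  [0, -0.1, 0, 0, 0, 0, -0.15],
  [0, -0.2, 0, 0, 0, 0, -0.15],
  [0, -0.3, 0, 0, 0, 0, -0.15],
  [0, -0.4, 0, 0, 0, 0, -0.15],
  [0, -0.5, 0, 0, 0, 0, -0.15],
  [0, -0.6, 0, 0, 0, 0, -0.15],
  [0, -0.7, 0, 0, 0, 0, -0.15],
  [0, -0.7, 0, 0, 0, 0, -0.15],
  [0, -0.7, 0, 0, 0, 0, -0.15],
  [0, -0.7, 0, 0, 0, 0, -0.15],
])

```text
clock: 30.1
position: [0.5599, 0.1732, 0.0869]
eef_rot: [0.749, 0.663, -0.0, 0.0]
contact_force: [0.3, -0.7, -0.3]
grip_width: 0.0397
```

```bash
python3 - <<'E'
from h import *
stgo(.42,.75,.086,-7)
E
```

```text
t 30.2 st xy [0.52 0.69] z 86.86 yaw-st 0.02 F st [ 0.74 -0.2 ] Fz -0.23 w 0.0396 tilt [ 0.0002 -0.0007]
t 30.2 pos [0.5597 0.1732 0.0869] yaw -6.98 F [0.56 0.61 0.59] w 0.039608713834278025 q7 -0.19
shift [ 0.1 -0.   0.9] turn [0.0003 0.0006 0.0003]
```

>>> servo_tool([
  [0, 0, 0, 0, 0, 0, 0.0],
  [0, 0, 0, 0, 0, 0, 0.3],
  [0, 0, 0, 0, 0, 0, 1],
  [0, 0, -12, 0, 0, 0, 1],
  [0, 0, -30, 0, 0, -0.1, 1],
  [0, 0, -35, 0, 0, -0.25, 1],
  [0, 0, -35, 0, 0, -0.4, 1],
  [0, 0, -35, 0, 0, -0.55, 1],
  [0, 0, -35, 0, 0, -0.7, 1],
  [0, 0, -35, 0, 0, -0.85, 1],
])

```text
clock: 31.2
position: [0.5597, 0.1732, 0.1228]
eef_rot: [0.406, 0.914, -0.0, 0.0]
contact_force: [-0.9, -0.8, -1.0]
grip_width: 0.0853
```

```bash
python3 - <<'E'
from h import *
stgo(.45,.75,.122,83)
E
```

```text
t 31.3 st xy [0.55 0.48] z 122.78 yaw-st 48.68 F st [-0.05 -0.16] Fz -0.6 w 0.0849 tilt [ 0.0005 -0.0002]
t 31.3 pos [0.5598 0.173  0.1227] yaw 41.68 F [ 0.09 -0.2   0.34] w 0.08494600530861034 q7 0.44
shift [0.3 0.1 0.7] turn [ 1.000e-04  5.000e-04 -7.211e-01]
```

>>> servo_tool([
  [0.2, 0, 0.7, 0, 0, -0.14, 1],
  [0.2, 0, 0.7, 0, 0, -0.28, 1],
  [0.2, 0, 0.7, 0, 0, -0.42, 1],
  [0.2, 0, 0.7, 0, 0, -0.56, 1],
  [0.2, 0, 0.7, 0, 0, -0.68, 1],
  [0.2, 0, 4, 0, 0, -0.72, 1],
  [0.2, 0, 14, 0, 0, -0.72, 1],
  [0.2, 0, 26, 0, 0, -0.72, 1],
  [0.2, 0, 35, 0, 0, -0.72, 0.4],
  [0.2, 0, 36, 0, 0, -0.72, 0.2],
])

```text
clock: 32.3
position: [0.558, 0.1731, 0.0838]
eef_rot: [0.062, 0.998, -0.001, -0.002]
contact_force: [-0.4, -0.1, -0.4]
grip_width: 0.059
```

```bash
python3 - <<'E'
from h import *
stgo(.45,.75,.087,83)
E
```

```text
t 32.4 st xy [-0.8   0.57] z 84.43 yaw-st 89.95 F st [-0.73 -0.27] Fz -0.39 w 0.0512 tilt [-0.0016 -0.0012]
t 32.4 pos [0.559  0.1735 0.0851] yaw 82.95 F [-0.28 -0.25 -0.5 ] w 0.05122591433282972 q7 0.99
shift [-0.8 -0.1 -1.9] turn [-0.0014 -0.0015 -0.0008]
```

>>> servo_tool([
  [0, 0, 0, 0, 0, 0, 0.2],
  [0, 0, 0, 0, 0, 0, 0.2],
  [0, 0, 0, 0, 0, 0, 0.2],
  [0, 0, 0, 0, 0, 0, 0.15],
  [0, 0, 0, 0, 0, 0, 0.1],
  [0, 0, 0, 0, 0, 0, 0.05],
  [0, 0, 0, 0, 0, 0, 0],
  [0, 0, 0, 0, 0, 0, -0.05],
  [0, 0, 0, 0, 0, 0, -0.1],
  [0, 0, 0, 0, 0, 0, -0.15],
])

```text
clock: 33.4
position: [0.5592, 0.1732, 0.0858]
eef_rot: [0.061, 0.998, -0.001, -0.0]
contact_force: [-0.9, -0.6, 1.0]
grip_width: 0.0393
```

```bash
python3 - <<'E'
from h import *
stgo(.45,.75,.087,83)
E
```

```text
t 33.5 st xy [-0.03  0.64] z 85.78 yaw-st 89.97 F st [-0.3  -0.77] Fz 1.07 w 0.0394 tilt [-0.0007 -0.001 ]
t 33.5 pos [0.5592 0.1732 0.0858] yaw 82.97 F [-0.06 -0.02  2.09] w 0.03941183785797844 q7 0.99
shift [-0.5  0.1 -1.2] turn [-0.001  -0.0005 -0.0005]
```

>>> servo_tool([
  [0, 0, 0, 0, 0, 0, 0.0],
  [0, 0, 0, 0, 0, 0, 0.3],
  [0, 0, 0, 0, 0, 0, 1],
  [0, 0, -15, 0, 0, 0, 1],
  [0, 0, -40, 0, 0, 0, 1],
  [0, -40, -60, 0, 0, 0, -1],
  [0, -90, -60, 0, 0, 0, -1],
  [0, -140, -60, 0, 0, 0, -1],
  [0, -190, -60, 0, 0, 0, -1],
  [0, -240, -60, 0, 0, 0, -1],
])

```text
clock: 34.5
position: [0.5297, -0.0665, 0.1462]
eef_rot: [0.061, 0.998, -0.0, 0.0]
contact_force: [1.1, -0.2, -0.3]
grip_width: 0.0123
```

```bash
python3 - <<'E'
from h import *
ims=[]
for n in('scene','top'):
    fr=[];
    for i in range(6):
        f=cam(n);fr.append(f['frame'].astype(float))
    M=np.mean(fr,0);np.save('pics/'+n+'.npy',M);f['frame']=np.clip(M,0,255).astype(np.uint8)
    np.save('pics/K'+n+'.npy',dict(f=f['f'],cx=f['cx'],cy=f['cy'],camera_from_world=f['camera_from_world']),allow_pickle=True)
    u,v=pix(f,[.56,.173,.07]).astype(int)
    ims.append(cv2.resize(f['frame'][v-30:v+30,u-40:u+40,::-1],(520,390)[:2] and (400,300),interpolation=cv2.INTER_CUBIC))
cv2.imwrite('pics/placed.png',np.hstack(ims))
st(1)
E
```

```text
t 35.1 st xy [-6.0000e-02 -2.3785e+02] z 145.91 yaw-st 90.1 F st [-0.83 -0.24] Fz -1.21 w 0.0002 tilt [-0.0005 -0.0003]
```

View pics/placed.png

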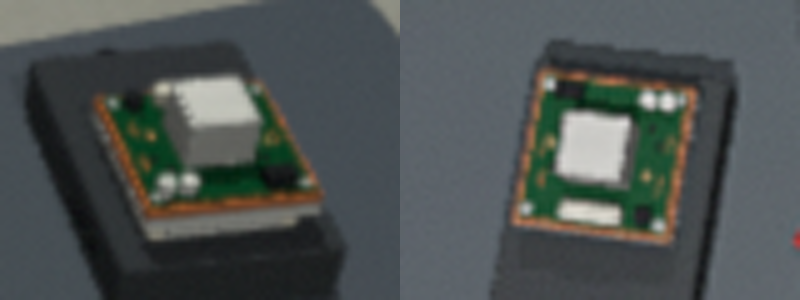

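>>> servo_tool([
  [0, 20, 10, 0, 0, 0.14, 1],
  [0, 50, 18, 0, 0, 0.28, 1],
  [0, 85, 20, 0, 0, 0.43, 1],
  [0, 125, 20, 0, 0, 0.58, 1],
  [0, 165, 20, 0, 0, 0.73, 1],
  [0, 200, 20, 0, 0, 0.88, 1],
  [-0.5, 225, 20, 0, 0, 1.03, 1],
  [-0.5, 238.5, 20, 0, 0, 1.18, 1],
  [-0.5, 238.5, 20, 0, 0, 1.33, 1],
  [-0.5, 238.5, 20, 0, 0, 1.47, 1],
])

```text
clock: 36.1
position: [0.5593, 0.1738, 0.1255]
eef_rot: [0.716, 0.698, -0.0, -0.0]
contact_force: [0.6, 0.3, -0.5]
grip_width: 0.0853
```

```bash
python3 - <<'E'
from h import *
stgo(.42,.75,.087,-7)
E
```

```text
t 36.2 st xy [-0.05  0.83] z 125.52 yaw-st 5.87 F st [ 0.67 -0.02] Fz 0.19 w 0.0856 tilt [-0.0007 -0.0011]
t 36.2 pos [0.5593 0.173  0.1255] yaw -1.13 F [ 0.03 -0.46  0.21] w 0.08558645147232852 q7 -0.13
shift [ 0.3  0.5 38.5] turn [-0.0006  0.0011  0.1025]
```

>>> servo_tool([
  [0.1, 0.5, 6, 0, 0, 0.1025, 1],
  [0.1, 0.5, 14, 0, 0, 0.1025, 1],
  [0.1, 0.5, 24, 0, 0, 0.1025, 1],
  [0.1, 0.5, 32, 0, 0, 0.1025, 1],
  [0.1, 0.5, 37, 0, 0, 0.1025, 1],
  [0.1, 0.5, 38.5, 0, 0, 0.1025, 0.5],
  [0.1, 0.5, 38.5, 0, 0, 0.1025, 0.2],
  [0.1, 0.5, 38.5, 0, 0, 0.1025, 0.2],
  [0.1, 0.5, 38.5, 0, 0, 0.1025, 0.2],
  [0.1, 0.5, 38.5, 0, 0, 0.1025, 0.2],
])

```text
clock: 37.2
position: [0.5603, 0.1721, 0.0876]
eef_rot: [0.75, 0.662, -0.0, 0.0]
contact_force: [0.6, -0.5, -0.6]
grip_width: 0.0511
```

```bash
python3 - <<'E'
from h import *
stgo(.42,.75,.087,-7)
E
```

```text
t 37.3 st xy [ 1.13 -0.4 ] z 87.55 yaw-st -0.11 F st [ 0.25 -0.21] Fz -0.24 w 0.0514 tilt [-0.0001 -0.0005]
t 37.3 pos [0.5602 0.1721 0.0875] yaw -7.11 F [-0.02 -0.1  -0.3 ] w 0.051368033212890574 q7 -0.19
shift [ 1.1 -0.7  0.5] turn [ 0.      0.0005 -0.002 ]
```

>>> servo_tool([
  [1.15, -0.7, 0, 0, 0, -0.002, 0.2],
  [1.15, -0.7, 0, 0, 0, -0.002, 0.2],
  [1.15, -0.7, 0, 0, 0, -0.002, 0.2],
  [1.15, -0.7, 0, 0, 0, -0.002, 0.2],
  [1.15, -0.7, 0, 0, 0, -0.002, 0.12],
  [1.15, -0.7, 0, 0, 0, -0.002, 0.06],
  [1.15, -0.7, 0, 0, 0, -0.002, 0],
  [1.15, -0.7, 0, 0, 0, -0.002, -0.05],
  [1.15, -0.7, 0, 0, 0, -0.002, -0.1],
  [1.15, -0.7, 0, 0, 0, -0.002, -0.15],
])

```text
clock: 38.3
position: [0.5596, 0.1732, 0.0873]
eef_rot: [0.749, 0.663, -0.0, 0.0]
contact_force: [0.0, 0.1, 0.5]
grip_width: 0.0396
```

```bash
python3 - <<'E'
from h import *
stgo(.42,.75,.087,-7)
E
```

```text
t 38.4 st xy [0.37 0.68] z 87.34 yaw-st -0.01 F st [ 0.32 -0.05] Fz 0.34 w 0.0396 tilt [-0.0003 -0.0006]
t 38.4 pos [0.5596 0.1732 0.0873] yaw -7.01 F [-0.25 -0.36  0.1 ] w 0.03962925220121508 q7 -0.19
shift [0.1 0.1 0.3] turn [-0.0002  0.0007 -0.0001]
```

>>> servo_tool([
  [0, 0, 0, 0, 0, 0, 0.0],
  [0, 0, 0, 0, 0, 0, 0.3],
  [0, 0, 0, 0, 0, 0, 1],
  [0, 0, -12, 0, 0, 0, 1],
  [0, 0, -35, 0, 0, 0, 1],
  [0, 0, -38, 0, 0, 0, -1],
  [0, 0, -38, 0, 0, 0, -1],
  [0, 0, -38, 0, 0, 0, -1],
  [0, 0, -38, 0, 0, 0, -1],
  [0, 0, -38, 0, 0, 0, -1],
])

```text
clock: 39.4
position: [0.5591, 0.1732, 0.1245]
eef_rot: [0.749, 0.663, -0.001, -0.0]
contact_force: [0.1, 0.5, 0.1]
grip_width: 0.0125
```

```bash
python3 - <<'E'
from h import *
stgo(.42,.75,.108,-7)
E
```

```text
t 39.5 st xy [-0.07  0.56] z 124.63 yaw-st -0.0 F st [0.03 0.15] Fz 0.16 w 0.0004 tilt [-0.0014 -0.001 ]
t 39.5 pos [0.5593 0.1732 0.1248] yaw -7.0 F [ 0.14 -0.23  0.4 ] w 0.0003603824492044807 q7 -0.21
shift [ 0.2  0.4 16.8] turn [-0.0013  0.0012 -0.0001]
```

>>> servo_tool([
  [0.1, 0.2, 6, 0, 0, 0, -1],
  [0.1, 0.2, 11, 0, 0, 0, -1],
  [0.1, 0.2, 14, 0, 0, 0, -1],
  [0.1, 0.2, 15.5, 0, 0, 0, -1],
  [0.1, 0.2, 16, 0, 0, 0, -1],
  [0.1, 0.2, 16.5, 0, 0, 0, -1],
  [0.1, 0.2, 17, 0, 0, 0, -1],
  [0.1, 0.2, 17.5, 0, 0, 0, -1],
  [0.1, 0.2, 17.5, 0, 0, 0, -1],
  [0.1, 0.2, 17.5, 0, 0, 0, -1],
])

```text
clock: 40.5
position: [0.5598, 0.1733, 0.1078]
eef_rot: [0.749, 0.663, -0.0, 0.0]
contact_force: [-0.6, 0.3, 1.2]
grip_width: 0.0001
```

```bash
python3 - <<'E'
from h import *
stgo(.42,.75,.106,-7)
E
```

```text
t 40.6 st xy [0.52 0.8 ] z 107.82 yaw-st -0.0 F st [-0.27 -0.29] Fz 0.41 w -0.0002 tilt [-0.0004 -0.0006]
t 40.6 pos [0.5598 0.1734 0.1078] yaw -7.0 F [-0.21 -0.69  0.76] w -0.00015087988870971243 q7 -0.2
shift [-0.1 -0.1  1.8] turn [-0.0003  0.0006 -0.    ]
```

>>> servo_tool([
  [0, 0, 0.3, 0, 0, 0, -1],
  [0, 0, 0.6, 0, 0, 0, -1],
  [0, 0, 0.9, 0, 0, 0, -1],
  [0, 0, 1.2, 0, 0, 0, -1],
  [0, 0, 1.5, 0, 0, 0, -1],
  [0, 0, 1.7, 0, 0, 0, -1],
  [0, 0, 1.9, 0, 0, 0, -1],
  [0, 0, 2.1, 0, 0, 0, -1],
  [0, 0, 2.2, 0, 0, 0, -1],
  [0, 0, 2.2, 0, 0, 0, -1],
])

```text
clock: 41.6
position: [0.5598, 0.1733, 0.1058]
eef_rot: [0.749, 0.663, -0.0, 0.0]
contact_force: [-1.1, 0.1, 3.2]
grip_width: -0.0
```

```bash
python3 - <<'E'
from h import *
st(3)
E
```

```text
t 41.7 st xy [0.49 0.78] z 105.77 yaw-st -0.01 F st [-1.31 -0.55] Fz 3.13 w -0.0002 tilt [-0.0004 -0.0005]
```

>>> servo_tool([
  [0, 0, 0.2, 0, 0, 0, -1],
  [0, 0, 0.4, 0, 0, 0, -1],
  [0, 0, 0.6, 0, 0, 0, -1],
  [0, 0, 0.75, 0, 0, 0, -1],
  [0, 0, 0.85, 0, 0, 0, -1],
  [0, 0, 0.85, 0, 0, 0, -1],
  [0, 0, 0.85, 0, 0, 0, -1],
  [0, 0, 0.85, 0, 0, 0, -1],
  [0, 0, 0.85, 0, 0, 0, -1],
  [0, 0, 0.85, 0, 0, 0, -1],
])

```text
clock: 42.7
position: [0.5598, 0.1733, 0.1053]
eef_rot: [0.749, 0.663, -0.0, 0.0]
contact_force: [-1.0, -0.0, 5.9]
grip_width: -0.0
```

```bash
python3 - <<'E'
from h import *
st(3)
E
```

```text
t 42.8 st xy [0.52 0.79] z 105.3 yaw-st -0.0 F st [-1.49 -0.41] Fz 6.24 w 0.0002 tilt [-0.0004 -0.0004]
```

Near 6.2 N; a further 0.45 mm gives about 8 N, held just over a second.

>>> servo_tool([
  [0, 0, 0.25, 0, 0, 0, -1],
  [0, 0, 0.45, 0, 0, 0, -1],
  [0, 0, 0.45, 0, 0, 0, -1],
  [0, 0, 0.45, 0, 0, 0, -1],
  [0, 0, 0.45, 0, 0, 0, -1],
  [0, 0, 0.45, 0, 0, 0, -1],
  [0, 0, 0.45, 0, 0, 0, -1],
  [0, 0, 0.45, 0, 0, 0, -1],
  [0, 0, 0.45, 0, 0, 0, -1],
  [0, 0, 0.45, 0, 0, 0, -1],
])

```text
clock: 43.8
position: [0.5598, 0.1733, 0.1051]
eef_rot: [0.749, 0.663, -0.0, -0.0]
contact_force: [-2.8, -0.7, 8.6]
grip_width: 0.0002
```

```bash
python3 - <<'E'
from h import *
st(4)
E
```

```text
t 43.95 st xy [0.52 0.79] z 105.1 yaw-st -0.01 F st [-2.75 -0.87] Fz 7.92 w -0.0002 tilt [-0.0003 -0.0002]
```

>>> servo_tool([
  [0, 0, 0, 0, 0, 0, -1],
  [0, 0, 0, 0, 0, 0, -1],
  [0, 0, -0.5, 0, 0, 0, -1],
  [0, 0, -1.2, 0, 0, 0, -1],
  [0, 0, -2, 0, 0, 0, -1],
  [0, 0, -4, 0, 0, 0, -1],
  [0, 0, -12, 0, 0, 0, -1],
  [0, 0, -30, 0, 0, 0, -1],
  [0, 0, -60, 0, 0, 0, -1],
  [-40, 0, -70, 0, 0, 0, -1],
])

```text
clock: 44.95
position: [0.557, 0.1412, 0.1768]
eef_rot: [0.745, 0.667, 0.004, -0.0]
contact_force: [0.6, -0.6, -0.5]
grip_width: -0.0001
```

>>> servo_tool([
  [-40, 0, 0, 0, 0, 0, -1],
  [-85, 0, 0, 0, 0, 0, -1],
  [-130, 0, 0, 0, 0, 0, -1],
  [-175, 0, 0, 0, 0, 0, -1],
  [-215, 0, 0, 0, 0, 0, -1],
  [-230, 0, 0, 0, 0, 0, -1],
  [-230, 0, 0, 0, 0, 0, -1],
  [-230, 0, 0, 0, 0, 0, -1],
  [-230, 0, 0, 0, 0, 0, -1],
  [-230, 0, 0, 0, 0, 0, -1],
])

```text
clock: 45.95
position: [0.5273, -0.0922, 0.1743]
eef_rot: [0.748, 0.664, -0.0, -0.0]
contact_force: [0.1, 0.2, -0.5]
grip_width: 0.0002
```

```bash
python3 - <<'E'
from h import *
st(1); ims=[]
for n in('scene','top'):
    fr=[];zs=[]
    for i in range(6):
        f=cam(n);fr.append(f['frame'].astype(float));zs.append(f['depth'])
    f['frame']=np.clip(np.mean(fr,0),0,255).astype(np.uint8);f['depth']=np.median(zs,0);C=cloud(f);I=f['frame'].astype(int)
    m=box(C,(.56,.173),.05,.098,.115);print(n,'shield',rect(C[m]),np.median(C[m][:,2]))
    old=np.load('pics/'+n+'.npy'); u,v=pix(f,[.56,.173,.08]).astype(int)
    a=cv2.cvtColor(old[v-35:v+35,u-40:u+40].astype(np.float32),cv2.COLOR_RGB2GRAY);b=cv2.cvtColor(f['frame'][v-35:v+35,u-40:u+40].astype(np.float32),cv2.COLOR_RGB2GRAY)
    print('shift px since last picture',cv2.phaseCorrelate(a,b))
    for nm,c in(('reel',(.72,.026)),('flux',(.40,0.0)),('meter',(.78,.27))):
        k=box(C,c,.06 if nm!='meter' else .1,.008,.12);print(nm,C[k].mean(0).round(3))
    ims.append(cv2.resize(f['frame'][v-30:v+30,u-40:u+40,::-1],(400,300),interpolation=cv2.INTER_CUBIC))
cv2.imwrite('pics/final.png',np.hstack(ims))
E
```

```text
t 45.95 st xy [   0.63 -266.7 ] z 174.25 yaw-st 0.22 F st [0.02 0.24] Fz -0.47 w 0.0002 tilt [-0.0007  0.0005]
scene shield (array([560.8, 173.5]), array([40.5, 41. ]), 83.8, 178) 0.10613849694004995
shift px since last picture ((0.10715720615063873, -0.019685540281074054), 0.9806105262703366)
reel [0.726 0.026 0.039]
flux [0.397 0.001 0.053]
meter [0.779 0.274 0.034]
top shield (array([558.8, 171.5]), array([40., 40.]), 83.8, 176) 0.10570496372198457
shift px since last picture ((-0.0767179120026995, 0.12977684246749988), 0.9069970077938504)
reel [0.718 0.027 0.044]
flux [nan nan nan]
meter [0.762 0.278 0.036]<stdin>:13: RuntimeWarning: Mean of empty slice.
  ret = um.true_divide(
```

View pics/final.png

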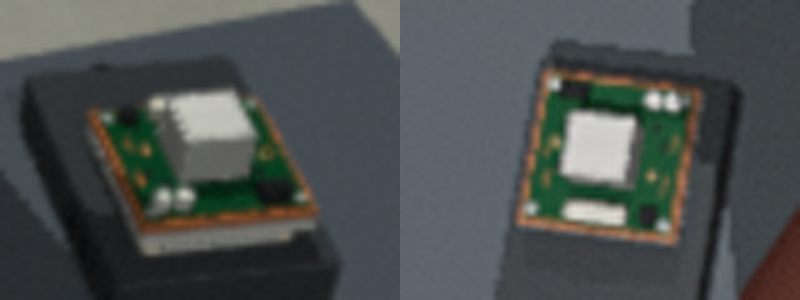

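```bash
python3 -c "
from h import *
print(env.sign_off())"
```

```text
the job is handed in; nothing more can be done
None
```

The module is on the preheating plate, square and centred as far as I could measure, with its connector towards the control panel. It has been bedded and the job is handed in, at about 46.6 s of the 72 s allowed.

- **Which module:** I took the smaller green one, near pixel (270, 232) in the scene picture. I left the red, the yellow and the larger green one alone.
- **Squaring:** I touched all four sides of the plate lightly (3 to 5 N). This put the plate's centre at about (0.42, 0.75) mm from my camera estimate, with the heading agreeing within about 0.1°. I then centred the module by closing the gripper softly on the shield at that spot, along both axes. The last readings were within about 0.1 mm of centre on each axis and 0.03° in heading.
- **Pressing:** I pressed on the shield and held it for about 1.3 s. The force averaged 7.9 N over the last readings, with a single reading of 8.6 N. There was also a sideways force of about 2.8 N, but the fingertip did not move sideways.
- **Final pictures:**
  - The module looks square on the plate, with no edge overhanging.
  - It moved about 0.1 pixel against the picture before the last centring. The cameras are too coarse to confirm the 0.5 mm margin, so that rests on the touch measurements.
  - The two cameras' readings of the shield's position differ by about 2 mm, which is their calibration limit.
  - The reel is where it was, and the flux bottle is too, by the scene camera only; the arm hid it from the top camera.
  - The multimeter looked undisturbed, but I had no exact earlier position to compare it with.

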